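# Socket the top tier into the base frame

## Task

Two loose stacking tiers stand on a board on the conveyor near the base frame, which has a cup at each corner. Take the tier whose four posts match the cups (the longer one) by its black handle bar and stack it on the base frame, so that all four posts stand fully home on the floors of the four cups and the tier is level. Leave the shorter tier where it stands.

Things in the scene. Friction and masses are not known exactly. Their poses are not given: they have to be found in the camera images.
- long_tier: The longer loose tier, 0.3 to 0.65 kg, 141 mm high, standing on the board: four upright round steel posts 12 mm thick (feet tapered to 7 mm), 100 mm (its x) by 150 mm (its y) apart between centres, joined by dark rails at 78 to 90 mm height, with a black handle bar over the middle. Origin: middle of the four feet, level with their undersides; z up. A half turn about z makes no difference.
- long_tier_grip (a point): Middle of the long tier's black handle bar, 133 mm above its feet. The bar is 16 mm wide (tier's x), 16 mm high, 96 mm long (tier's y), on two uprights 80 mm apart; 35 mm clear below it. Grip here from above, fingers closing along the tier's x.
- short_tier: The shorter loose tier: same make, height and handle, but its posts stand 100 mm (x) by only 105 mm (y) apart, so it does not fit the base. Origin and axes as for the long tier. Must stay where it is.
- base_frame: The base frame, fixed on the flat plywood board, 9 mm thick, that lies on the conveyor rollers: low frame with four upright round steel cups at its corners, 100 mm (its x) by 150 mm (its y) apart between centres, and a deck between them with two white sachets. Origin: centre of its underside, on the board; z up. A half turn about z makes no difference.
- base_frame_seat (a point): Middle between the four cups, level with the cup floors, 45 mm above the board: the long tier's origin lies here when it is home. Cup rims are 74 mm above the board; a cup is 20 mm wide inside for its lowest 11 mm, then flares to 36 mm at the rim.

How it is judged (in metres and radians):
At the end, for the whole second after the job is handed in: The long tier stands at rest on the base frame with its posts in the four cups: its origin within 10 mm sideways and 6 mm in height of the seat point, turned within 10 degrees of the base (either way round), tilted less than 3.4 degrees; the short tier is within 30 mm of where it started (horizontal distance between long_tier and base_frame_seat below 0.01 m and z of long_tier in the frame of base_frame_seat between -0.006 and 0.006 m and angle between the x axis of long_tier and the x axis of base_frame, either way round below 0.175 rad and angle between long_tier's own z axis and vertical below 0.06 rad and linear speed of long_tier below 0.02 m/s and distance of short_tier from where it was at the start of the episode below 0.03 m); the robot touches nothing.
It fails at once if the short tier is moved by more than 30 mm (distance of short_tier from where it was at the start of the episode above 0.03 m).
It also fails if it takes over 38 s, if anything falls off the work surface, if the arm or the gripper's body presses on something with over 40 N, if the wrist force passes 120 N, or if a joint passes its speed limit or range.

## Robot

A 6-joint arm with a two-finger parallel gripper is mounted at the origin on a cart in front of the work surface, level with it; the furniture and walls round the work are solid. World frame = base frame: x ahead of the robot, y to its left, z up, the work surface at z = 0. Lengths are in m, angles in degrees, forces in N, time in s.
With the tool pointing down it reaches from about 0.375 to 0.9 m from the base axis. Payload 3.1 kg.
Tool frame: the origin (TCP) lies midway between the tips of the shut fingers; the grasp point (between the pads) lies 19 mm behind it; z points along the fingers, y is the line along which they close (so a half turn about z gives the same grasp; the last joint's range is limited). The gripper opens to 87 mm and grips with 3 to 60 N. Pads are 19 mm wide; open, the fingers measure 117 mm over their backs; the gripper's body (75 mm by 190 mm) begins 51 mm behind the grasp point.
Start: joints at [59.674, 30.224, 82.088, -0, 67.689, -10.227], TCP at [0.215, 0.587, 0.223] pointing down, gripper open.
Joint ranges: [-176.69, 176.69], [-43.24, 126.21], [12.49, 139.97], [-82, 262], [0, 151.66], [-163.58, 163.58]. Speed limits (degrees/s): [159.86, 159.86, 180, 180, 180, 180].

## Interface

Orientations are given as a 3x3 rotation matrix whose columns are the frame's x, y, z axes.
In Python, from rig import bot gives the robot as it stands.
- The arm moves only by the tool steer_hand, called after "Request:" in YAML: its name, and indented under it one key for each argument. Schema: {"type":"object","properties":{"increments":{"type":"array","items":{"type":"object","properties":{"trans":{"type":"array","items":{"type":"number"},"minItems":3,"maxItems":3},"rotvec":{"type":"array","items":{"type":"number"},"minItems":3,"maxItems":3},"finger_gap":{"type":"number"}},"additionalProperties":false,"required":["finger_gap"]},"minItems":1,"maxItems":20},"only":{"type":"string"},"quiet":{"type":"boolean"},"lines":{"type":"string"}},"required":["increments"],"additionalProperties":false}. increments is a list of rows, 1 to 20 of them, each an object with the fields trans (a list: dx, dy, dz in m), rotvec (a list: a rotation vector rx, ry, rz in degrees), finger_gap (the opening from 0.0 (shut) to 1.0 (fully open)); a field left out counts as zero (the opening has to be given); each row is the pose to reach, as a shift and turn from the pose commanded when the call began, along the tool's axes at that moment; what a row does not reach only later rows make up. A row lasts 1/10 s, in which the tool goes at most 0.05 m and 8.59 degrees, less where a joint would pass 70% of its speed; a pose out of reach is approached as far as the arm can. The fingers move at their own pace and stop on an object; the grip force is fixed at half the most. Time passes only in rows, so rows that do not move let the fingers close. The tool returns the time, the measured TCP pose, the force, the opening and the grip force at its end. only (a regular expression) keeps the lines of the reply that match it, lines (a string "A,B") keeps lines A to B, and quiet returns only ok. Input that does not fit is refused with a message, and nothing moves.
- bot.read_state(): the state, without advancing time (a new reading comes with each control period).
- bot.capture(name): name is "side" or "top"; returns a dict with "color" (384x512x3 uint8, red, green, blue), "K" (3x3 intrinsics, pixels), "view" (4x4, takes a point from world to camera coordinates). Camera axes: x right, y up, looking along -z (the intrinsics and any distortion apply to the point x, -y, -z); pixel columns grow to the right and rows downward; lengths in m; the calibration is good to about 2 mm. A picture is of the moment at which its call begins. There is no depth.
- bot.hand_in(): hands the job in; it is judged then, once.
The state is a dict: "time_s": time; "joint_positions": joint angles; "qvel": joint speeds; "tau": joint torques, N m; "position": TCP position; "tcp_rot": TCP orientation; "force": force on the tool from outside, world axes, zero at the start; "moment": the same for the moment, N m; "opening": opening from 0.0 (shut) to 1.0 (fully open); "grasp_force": force on a finger pad.
Only numpy, scipy, OpenCV 4.12 (cv2) and the standard library are available. Lean on these libraries where they do the work, as an engineer would, in place of code of your own. Each camera call takes 0.05 s, during which the arm holds its last target. There are 200 camera calls.

## Working session

There is one attempt and no reset: what is moved stays moved. The work goes in short steps, Python scripts to look and compute and a tool call to move; the robot and the scene stay as the last step left them, time stands still between calls to the robot, and variables do not carry over. Pictures are saved under pics/ and viewed, at most 10 in all, crops included, and the job is handed in when it is done.

```bash
ls; mkdir -p pics; python3 - <<'E'
from rig import bot
import cv2,numpy as np
s=bot.read_state(); print(s)
for n in("side","top"):
    c=bot.capture(n); print(n,{k:v for k,v in c.items() if k!="color"})
    cv2.imwrite(f"pics/{n}0.png",cv2.resize(c["color"][:,:,::-1],(800,600),interpolation=cv2.INTER_CUBIC))
    np.savez(f"{n}0.npz",**c)
E
```

```text
pics
rig.py
{'time_s': 0.0, 'joint_positions': array([ 5.96722718e+01,  3.02790535e+01,  8.21571196e+01, -1.69475889e-03,
        6.76886062e+01, -1.02281960e+01]), 'qvel': array([-0.03637722,  0.01556122,  0.04759949,  0.04535008, -0.06197345,
       -0.01298827]), 'tau': array([ 9.03946457e-04, -4.40039062e+01, -1.76594514e+01,  6.33924454e-02,
        5.82376169e-02, -1.94509689e-04]), 'position': array([0.21439298, 0.58629153, 0.22156663]), 'tcp_rot': array([[-9.39100734e-01,  3.43640297e-01, -1.07605459e-03],
       [ 3.43641794e-01,  9.39098894e-01, -1.89359592e-03],
       [ 3.59805806e-04, -2.14805465e-03, -9.99997628e-01]]), 'force': array([-0.36150729,  0.59724457,  0.02181349]), 'moment': array([-0.014772  ,  0.0693481 , -0.01929995]), 'grasp_force': 0.0, 'opening': 1.0013011706955588}
side {'K': array([[431.17392347,   0.        , 259.22061029],
       [  0.        , 431.17392347, 189.63299942],
       [  0.        ,   0.        ,   1.        ]]), 'view': array([[ 0.68246654, -0.73086619, -0.00860453, -0.21924784],
       [ 0.37423763,  0.33929421,  0.86303281, -0.39305406],
       [-0.62784204, -0.59221115,  0.50507458, -0.41181384],
       [ 0.        ,  0.        ,  0.        ,  1.        ]])}
top {'K': array([[455.01491013,   0.        , 253.16038023],
       [  0.        , 455.01491013, 195.59676194],
       [  0.        ,   0.        ,   1.        ]]), 'view': array([[-0.0675649 , -0.99771261,  0.00213104,  0.25021691],
       [ 0.97690189, -0.06572131,  0.20333076, -0.56710128],
       [-0.20272561,  0.01581984,  0.97910779, -0.96158847],
       [ 0.        ,  0.        ,  0.        ,  1.        ]])}
```

View pics/side0.png

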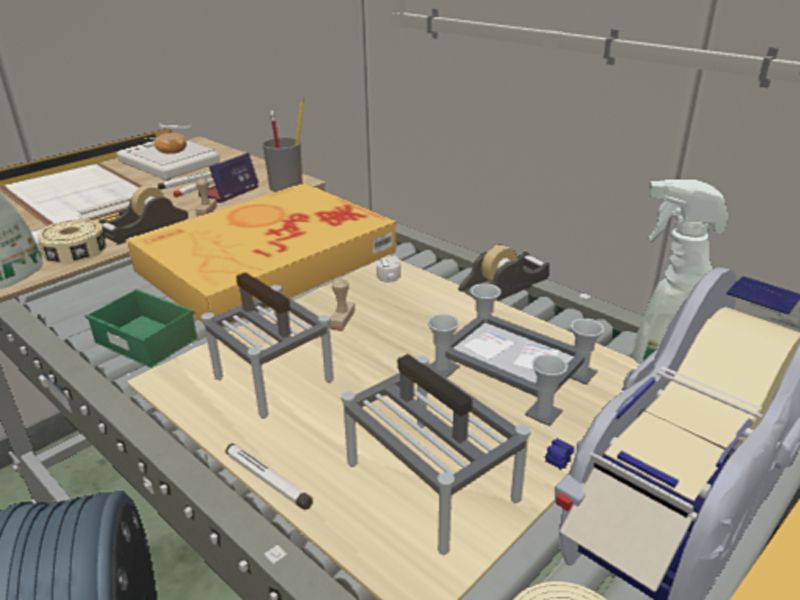

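View pics/top0.png

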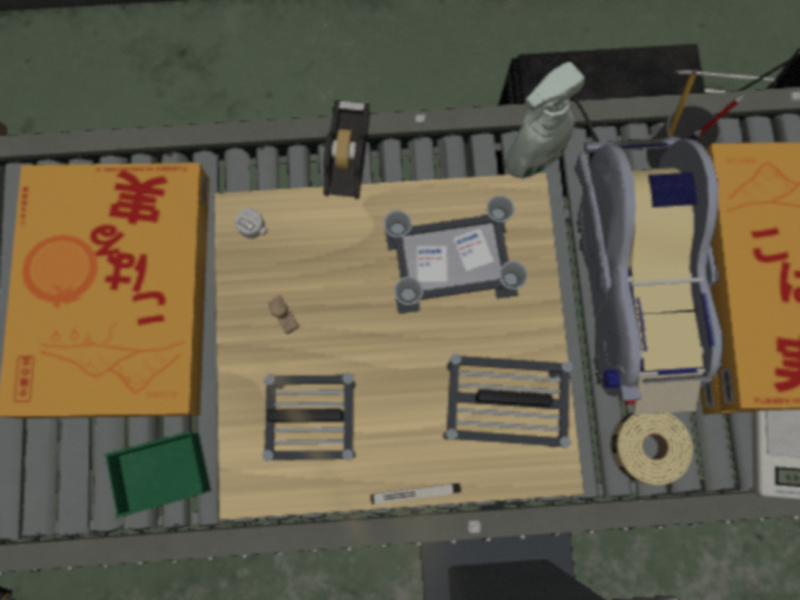

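The top view shows the long tier at right (post tops at about (456,361), (566,367), (565,441), (451,435)). The base cups are at (397,223), (500,208), (512,275), (408,291), and the short tier is at left. I'll zoom in to get accurate points.

```bash
python3 - <<'E'
import cv2,numpy as np
for n,(u,v,w,h,k) in {"top":(240,125,145,165,5),"side":(210,175,180,180,5)}.items():
    im=np.load(f"{n}0.npz")["color"][v:v+h,u:u+w,::-1]
    k=600//max(h,w) if n=="side" else 3.6
    k=3.3 if n=="side" else 3.6
    o=cv2.resize(im,None,fx=k,fy=k,interpolation=cv2.INTER_CUBIC)
    o=cv2.convertScaleAbs(o,alpha=1.5 if n=="top" else 1)
    for i in range(0,w,20):cv2.putText(o,str(u+i),(int(i*k),8),0,.3,(0,0,255));cv2.line(o,(int(i*k),0),(int(i*k),o.shape[0]),(0,0,255),1) if 0 else None
    for i in range(0,h,20):cv2.putText(o,str(v+i),(0,int(i*k)),0,.3,(0,0,255))
    cv2.imwrite(f"pics/{n}z.png",o)
E
```

```text
(no output)
```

View pics/topz.png

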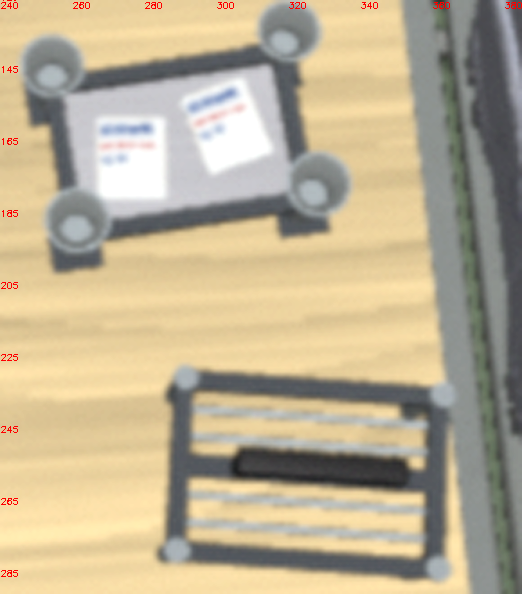

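View pics/sidez.png

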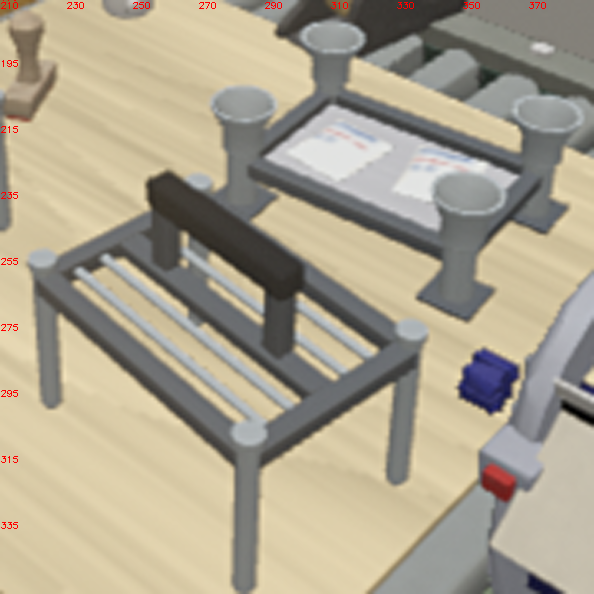

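The crops show the cup rim centres in the top view at (51,65), (289,31), (318,183), (78,219), and the tier post tops at (186,378), (442,395), (438,568), (177,551). The same eight points are visible in the side crop, so I can triangulate them.

```bash
cat > geo.py <<'E'
import cv2,numpy as np
def P(c):
    return c["K"]@np.diag([1,-1,-1])@c["view"][:3]
def tri(ct,cs,a,b):
    X=cv2.triangulatePoints(P(ct),P(cs),np.array(a,float).T,np.array(b,float).T); return (X[:3]/X[3]).T
def plane(c,a,z):
    M=P(c); H=np.linalg.inv(np.c_[M[:,:2],M[:,2]*z+M[:,3]]); q=np.c_[a,np.ones(len(a))]@H.T; return q[:,:2]/q[:,2:]
def rect(p): # order: far-left, far-right, near-right, near-left -> centre, y-axis dir (left-pointing), x dir
    p=p[:,:2]; y=(p[0]+p[3]-p[1]-p[2]); x=(p[0]+p[1]-p[2]-p[3])
    return p.mean(0), np.degrees(np.arctan2(-y[0],y[1])), np.degrees(np.arctan2(x[1],x[0])), np.linalg.norm(y)/2,np.linalg.norm(x)/2
E
python3 - <<'E'
from geo import *
from rig import bot
ct,cs=np.load("top0.npz"),np.load("side0.npz")
f=lambda l,u,v,k:(np.array(l)+.5)/k-.5+[u,v]
T=f([(51,65),(289,31),(318,183),(78,219),(186,378),(442,395),(438,568),(177,551)],240,125,3.6)
S=f([(332,38),(547,116),(468,193),(245,104),(200,182),(411,330),(249,432),(43,258)],210,175,3.3)
X=tri(ct,cs,T,S); print(X.round(4))
for q,n in((X[:4],"base"),(X[4:],"tier")): print(n,rect(q),q[:,2].mean())
for z in(.083,.085): print("base plane",z,rect(plane(ct,T[:4],z)))
for z in(.1,.103,.106): print("tier plane",z,rect(plane(ct,T[4:],z)))
print("bar top z.15",plane(ct,f([(235,461),(408,473)],240,125,3.6),.15).mean(0))
R=bot.read_state()["tcp_rot"]; print(np.degrees(np.arctan2(R[1,1],R[0,1])))
E
```

```text
[[ 0.6989  0.2019  0.0815]
 [ 0.7116  0.0515  0.0805]
 [ 0.6125  0.0433  0.0813]
 [ 0.5996  0.1922  0.0815]
 [ 0.4953  0.1365  0.1058]
 [ 0.475  -0.0114  0.1052]
 [ 0.3767  0.0024  0.1051]
 [ 0.3962  0.1504  0.1062]]
base (array([0.65563588, 0.12221595]), np.float64(4.887368553836373), np.float64(5.1498298074693265), np.float64(0.15015316577908794), np.float64(0.09958007926435053)) 0.08120529179322591
tier (array([0.43580406, 0.06946989]), np.float64(-7.664282387166345), np.float64(-7.990291383160785), np.float64(0.1492821719475516), np.float64(0.09966260533095166)) 0.10557106078359448
base plane 0.083 (array([0.65474036, 0.12281417]), np.float64(4.782787405112756), np.float64(5.188295018962434), np.float64(0.14962925083987985), np.float64(0.09931277619724357))
base plane 0.085 (array([0.6541675 , 0.12302947]), np.float64(4.782787405112725), np.float64(5.188295018962347), np.float64(0.1493217749462815), np.float64(0.0991086965508137))
tier plane 0.1 (array([0.43562045, 0.06906719]), np.float64(-7.612907638946963), np.float64(-7.8976014432293375), np.float64(0.15009606242936166), np.float64(0.10006473282689607))
tier plane 0.103 (array([0.43543331, 0.0695645 ]), np.float64(-7.612907638946937), np.float64(-7.897601443229361), np.float64(0.14962518497425495), np.float64(0.09975081235505409))
tier plane 0.106 (array([0.43524618, 0.0700618 ]), np.float64(-7.612907638946953), np.float64(-7.89760144322932), np.float64(0.1491543075191483), np.float64(0.099436891883212))
bar top z.15 [0.43486488 0.07115778]
69.90148473462784
```

```bash
cat > go.py <<'E'
# prints the tool-axis shift and z turn from the measured pose to x y z yaw (yaw = world angle of tool y)
import sys,numpy as np
from rig import bot
s=bot.read_state(); R=s["tcp_rot"]; t=np.array(sys.argv[1:4],float); yaw=float(sys.argv[4])
a=np.arctan2(R[1,1],R[0,1]); Y=np.array([np.cos(a),np.sin(a),0]); Z=np.array([0,0,-1.]); 
Rd=np.c_[np.cross(Y,Z),Y,Z]
print("shift",(Rd.T@(t-s["position"])).round(4),"turn z",round(np.degrees(a)-yaw,2),"j",s["joint_positions"].round(1),"t",s["time_s"])
E
python3 go.py .4355 .07 .21 -7.8
```

Request:
steer_hand:
  increments:
    - {"trans":[-0.03, -0.03, 0], "rotvec":[0, 0, 6], "finger_gap":1}
    - {"trans":[-0.06, -0.064, 0], "rotvec":[0, 0, 13], "finger_gap":1}
    - {"trans":[-0.09, -0.096, 0], "rotvec":[0, 0, 19], "finger_gap":1}
    - {"trans":[-0.12, -0.128, 0], "rotvec":[0, 0, 25], "finger_gap":1}
    - {"trans":[-0.15, -0.16, 0], "rotvec":[0, 0, 31], "finger_gap":1}
    - {"trans":[-0.18, -0.19, 0], "rotvec":[0, 0, 37], "finger_gap":1}
    - {"trans":[-0.21, -0.223, 0], "rotvec":[0, 0, 43], "finger_gap":1}
    - {"trans":[-0.24, -0.255, 0], "rotvec":[0, 0, 49], "finger_gap":1}
    - {"trans":[-0.27, -0.287, 0], "rotvec":[0, 0, 55], "finger_gap":1}
    - {"trans":[-0.3, -0.319, 0], "rotvec":[0, 0, 61], "finger_gap":1}
    - {"trans":[-0.33, -0.35, 0], "rotvec":[0, 0, 67], "finger_gap":1}
    - {"trans":[-0.36, -0.382, 0], "rotvec":[0, 0, 73], "finger_gap":1}
    - {"trans":[-0.38, -0.4, 0], "rotvec":[0, 0, 77], "finger_gap":1}
    - {"trans":[-0.385, -0.409, 0.01], "rotvec":[0, 0, 77.7], "finger_gap":1}
    - {"trans":[-0.385, -0.409, 0.01], "rotvec":[0, 0, 77.7], "finger_gap":1}
    - {"trans":[-0.385, -0.409, 0.01], "rotvec":[0, 0, 77.7], "finger_gap":1}
    - {"trans":[-0.385, -0.409, 0.01], "rotvec":[0, 0, 77.7], "finger_gap":1}

```text
time_s: 1.8
position: [0.4346, 0.0718, 0.2123]
tcp_rot: [[0.133, 0.991, -0.001], [0.991, -0.133, 0.001], [0.0, -0.001, -1.0]]
force: [0.0, -0.2, 0.5]
opening: 1.001
grasp_force: 0.0
```

```bash
python3 go.py .4352 .0703 .122 -7.8
python3 - <<'E'
from rig import bot
import cv2,numpy as np
a=bot.capture("side")["color"];b=bot.capture("top")["color"]
o=np.hstack([a[150:384,150:420],b[100:334,200:470]])[:,:,::-1]
cv2.imwrite("pics/m1.png",cv2.resize(o,(800,347)))
E
```

```text
shift [-0.0014  0.0008  0.0903] turn z 0.14 j [ -5.2  17.  108.1   0.   55.    2.4] t 1.8
```

View pics/m1.png

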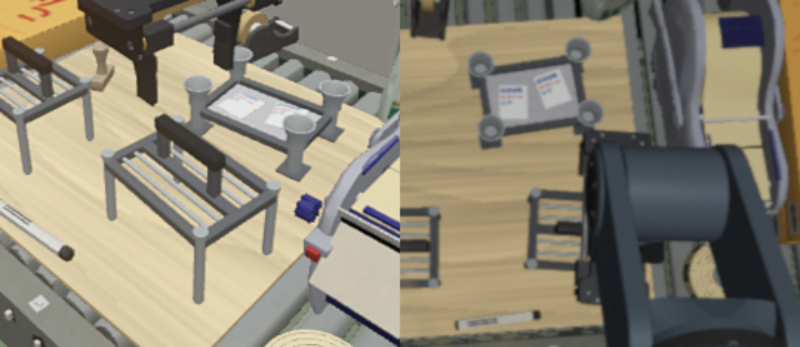

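The side view shows an open finger tip near native (250,219). I'll check that by projecting the expected finger tips.

```bash
python3 - <<'E'
from geo import *
from rig import bot
s=bot.read_state(); c=np.load("side0.npz")
for d in(-.05,0,.05):
    p=P(c)@np.r_[s["position"]+s["tcp_rot"][:,1]*d,1]; print(d,p[:2]/p[2])
E
```

```text
-0.05 [248.12718445 217.7407478 ]
0 [275.51315379 205.19272572]
0.05 [300.59955193 193.69834793]
```

The projection matches, so the pose is good. Next I descend and grip.

Request:
steer_hand:
  increments:
    - {"trans":[-0.001, 0.001, 0.02], "finger_gap":1}
    - {"trans":[-0.0014, 0.001, 0.045], "finger_gap":1}
    - {"trans":[-0.0014, 0.001, 0.07], "finger_gap":1}
    - {"trans":[-0.0014, 0.001, 0.085], "finger_gap":1}
    - {"trans":[-0.0014, 0.001, 0.09], "finger_gap":1}
    - {"trans":[-0.0014, 0.001, 0.09], "finger_gap":1}
    - {"trans":[-0.0014, 0.001, 0.09], "finger_gap":1}
    - {"trans":[-0.0014, 0.001, 0.09], "finger_gap":0}
    - {"trans":[-0.0014, 0.001, 0.09], "finger_gap":0}
    - {"trans":[-0.0014, 0.001, 0.09], "finger_gap":0}
    - {"trans":[-0.0014, 0.001, 0.09], "finger_gap":0}
    - {"trans":[-0.0014, 0.001, 0.09], "finger_gap":0}
    - {"trans":[-0.0014, 0.001, 0.09], "finger_gap":0}
    - {"trans":[-0.0014, 0.001, 0.09], "finger_gap":0}
    - {"trans":[-0.0014, 0.001, 0.09], "finger_gap":0}
    - {"trans":[-0.0014, 0.001, 0.09], "finger_gap":0}
    - {"trans":[-0.0014, 0.001, 0.09], "finger_gap":0}

```text
time_s: 3.6
position: [0.4359, 0.0691, 0.1225]
tcp_rot: [[0.136, 0.991, -0.002], [0.991, -0.136, 0.0], [-0.0, -0.002, -1.0]]
force: [-1.2, -0.3, -1.4]
opening: 0.182
grasp_force: 30.0
```

```bash
python3 go.py .4352 .0703 .27 -7.8
```

```text
shift [ 0.0011 -0.0008 -0.1475] turn z 0.0 j [ -5.6  26.4 113.3   0.   40.3   2.2] t 3.6
```

Request:
steer_hand:
  increments:
    - {"trans":[0, 0, -0.005], "finger_gap":0}
    - {"trans":[0, 0, -0.015], "finger_gap":0}
    - {"trans":[0, 0, -0.03], "finger_gap":0}
    - {"trans":[0, 0, -0.05], "finger_gap":0}
    - {"trans":[0, 0, -0.07], "finger_gap":0}
    - {"trans":[0, 0, -0.09], "finger_gap":0}
    - {"trans":[0, 0, -0.11], "finger_gap":0}
    - {"trans":[0, 0, -0.125], "finger_gap":0}
    - {"trans":[0, 0, -0.135], "finger_gap":0}
    - {"trans":[0, 0, -0.14], "finger_gap":0}
    - {"trans":[0, 0, -0.14], "finger_gap":0}
    - {"trans":[0, 0, -0.14], "finger_gap":0}
    - {"trans":[0, 0, -0.14], "finger_gap":0}

```text
time_s: 4.9
position: [0.4359, 0.069, 0.2618]
tcp_rot: [[0.136, 0.991, -0.002], [0.991, -0.136, 0.0], [-0.0, -0.002, -1.0]]
force: [0.6, -0.4, -2.9]
opening: 0.178
grasp_force: 30.0
```

```bash
python3 go.py .6555 .1224 .27 5
```

```text
shift [ 0.0827  0.2103 -0.0082] turn z -12.8 j [ -5.6  12.9 104.2  -0.   63.    2.2] t 4.9
```

Request:
steer_hand:
  increments:
    - {"trans":[0.003, 0.008, 0], "rotvec":[0, 0, -1], "finger_gap":0}
    - {"trans":[0.008, 0.022, 0], "rotvec":[0, 0, -2], "finger_gap":0}
    - {"trans":[0.016, 0.042, 0], "rotvec":[0, 0, -3], "finger_gap":0}
    - {"trans":[0.025, 0.063, 0], "rotvec":[0, 0, -4], "finger_gap":0}
    - {"trans":[0.033, 0.084, 0], "rotvec":[0, 0, -5], "finger_gap":0}
    - {"trans":[0.041, 0.105, 0], "rotvec":[0, 0, -6], "finger_gap":0}
    - {"trans":[0.05, 0.126, 0], "rotvec":[0, 0, -7.5], "finger_gap":0}
    - {"trans":[0.058, 0.147, 0], "rotvec":[0, 0, -9], "finger_gap":0}
    - {"trans":[0.066, 0.168, 0], "rotvec":[0, 0, -10], "finger_gap":0}
    - {"trans":[0.073, 0.188, 0], "rotvec":[0, 0, -11.5], "finger_gap":0}
    - {"trans":[0.079, 0.202, 0], "rotvec":[0, 0, -12.4], "finger_gap":0}
    - {"trans":[0.0822, 0.21, 0], "rotvec":[0, 0, -12.8], "finger_gap":0}
    - {"trans":[0.0822, 0.21, 0], "rotvec":[0, 0, -12.8], "finger_gap":0}
    - {"trans":[0.0822, 0.21, 0], "rotvec":[0, 0, -12.8], "finger_gap":0}
    - {"trans":[0.0822, 0.21, 0], "rotvec":[0, 0, -12.8], "finger_gap":0}
    - {"trans":[0.0822, 0.21, 0], "rotvec":[0, 0, -12.8], "finger_gap":0}

```text
time_s: 6.5
position: [0.6551, 0.1218, 0.2627]
tcp_rot: [[-0.087, 0.996, -0.0], [0.996, 0.087, -0.0], [-0.0, -0.001, -1.0]]
force: [-0.3, 0.7, -2.9]
opening: 0.175
grasp_force: 30.0
```

```bash
python3 go.py .6555 .1217 .23 5
python3 - <<'E'
from rig import bot
import cv2,numpy as np
for n in("side","top"):
    c=bot.capture(n);np.savez(f"{n}1.npz",**c)
    u,v=(250,85) if n=="side" else (225,75)
    o=cv2.resize(c["color"][v:v+190,u:u+200,::-1],None,fx=3,fy=3,interpolation=cv2.INTER_CUBIC); cv2.imwrite(f"pics/{n}2.png",o)
E
```

```text
shift [-0.0002  0.0004  0.0327] turn z -0.01 j [ 0.9 31.4 73.  -0.  75.6 -4. ] t 6.5
```

View pics/side2.png

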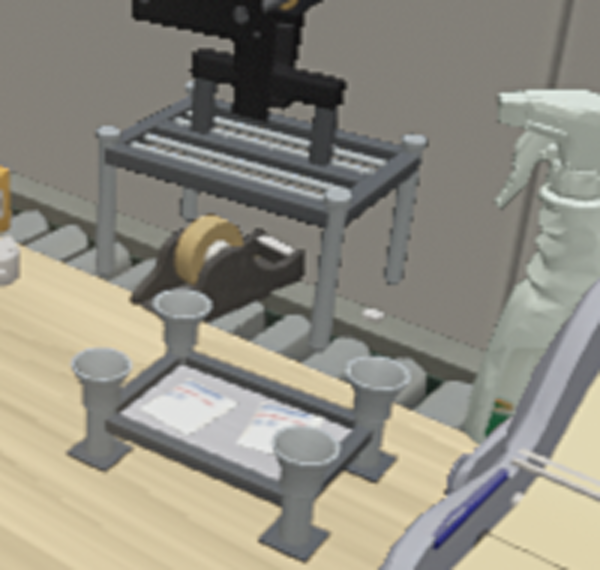

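View pics/top2.png

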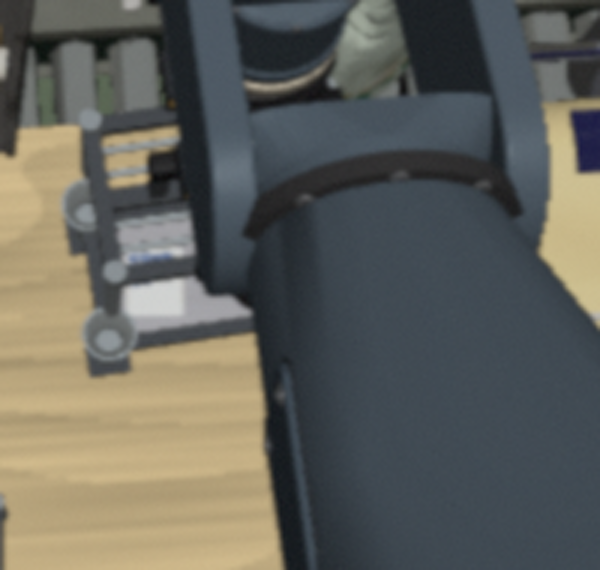

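The side view shows the lifted tier's post tops at (108,131), (339,194) and (415,142), with feet at (105,275), (320,347) and (396,280). The top view shows two post tops at (90,119) and (115,271). I'll compare these with the projected ideal pose.

```bash
python3 - <<'E'
from geo import *
ct,cs=np.load("top1.npz"),np.load("side1.npz")
f=lambda l,u,v:(np.array(l)+.5)/3-.5+[u,v]
a=np.radians(5);ex=np.array([np.cos(a),np.sin(a)]);ey=np.array([-ex[1],ex[0]])
C=np.array([.6555,.1224])
n={"A":(1,1),"B":(1,-1),"Cn":(-1,-1),"D":(-1,1)}
w={k:C+.05*i*ex+.075*j*ey for k,(i,j) in n.items()}
def pr(c,X): p=P(c)@np.r_[X,1]; return p[:2]/p[2]
zf=.2627-.1225+.009; zt=zf+.0965
for k,p in {"D":(108,131),"Cn":(339,194),"B":(415,142)}.items(): print("side top",k,(f([p],250,85)[0]-pr(cs,np.r_[w[k],zt])).round(2))
for k,p in {"D":(105,275),"Cn":(320,347),"B":(396,280)}.items(): print("side foot",k,(f([p],250,85)[0]-pr(cs,np.r_[w[k],zf])).round(2))
for k,p in {"A":(90,119),"D":(115,271)}.items(): print("top",k,(f([p],225,75)[0]-pr(ct,np.r_[w[k],zt])).round(2))
print("D 3d",tri(ct,cs,f([(115,271)],225,75),f([(108,131)],250,85)),w["D"],zt)
print(plane(ct,f([(90,119),(115,271)],225,75),zt),w["A"],w["D"])
E
```

```text
side top D [ 0.59 -1.1 ]
side top Cn [ 1.61 -1.49]
side top B [1.24 0.41]
side foot D [ 0.68 -0.09]
side foot Cn [ 1.45 -1.12]
side foot B [ 2.11 -1.16]
top A [ 0.17 -0.66]
top D [ 0.11 -0.51]
D 3d [[0.59978033 0.19236244 0.24767694]] [0.59915358 0.19275682] 0.2457
[[0.70007658 0.20105362]
 [0.60011422 0.19247715]] [0.69877305 0.20147239] [0.59915358 0.19275682]
```

The fit is within about 1 mm and level, so I descend with a small correction.

Request:
steer_hand:
  increments:
    - {"trans":[0.0005, -0.0008, 0.01], "finger_gap":0}
    - {"trans":[0.0005, -0.0008, 0.02], "finger_gap":0}
    - {"trans":[0.0005, -0.0008, 0.03], "finger_gap":0}
    - {"trans":[0.0005, -0.0008, 0.04], "finger_gap":0}
    - {"trans":[0.0005, -0.0008, 0.05], "finger_gap":0}
    - {"trans":[0.0005, -0.0008, 0.06], "finger_gap":0}
    - {"trans":[0.0005, -0.0008, 0.068], "finger_gap":0}
    - {"trans":[0.0005, -0.0008, 0.074], "finger_gap":0}
    - {"trans":[0.0005, -0.0008, 0.078], "finger_gap":0}
    - {"trans":[0.0005, -0.0008, 0.082], "finger_gap":0}
    - {"trans":[0.0005, -0.0008, 0.085], "finger_gap":0}
    - {"trans":[0.0005, -0.0008, 0.085], "finger_gap":0}
    - {"trans":[0.0005, -0.0008, 0.085], "finger_gap":0}

```text
time_s: 7.9
position: [0.6551, 0.1224, 0.1778]
tcp_rot: [[-0.087, 0.996, 0.0], [0.996, 0.087, 0.0], [-0.0, 0.0, -1.0]]
force: [-0.4, 0.8, -2.9]
opening: 0.181
grasp_force: 30.0
```

```bash
python3 -c "
from rig import bot
print(bot.read_state()['moment'].round(2))"
```

```text
[-0.07  0.07 -0.01]
```

Request:
steer_hand:
  increments:
    - {"trans":[0, -0.0005, 0.002], "finger_gap":0}
    - {"trans":[0, -0.0005, 0.004], "finger_gap":0}
    - {"trans":[0, -0.0005, 0.006], "finger_gap":0}
    - {"trans":[0, -0.0005, 0.008], "finger_gap":0}
    - {"trans":[0, -0.0005, 0.009], "finger_gap":0}
    - {"trans":[0, -0.0005, 0.01], "finger_gap":0}
    - {"trans":[0, -0.0005, 0.01], "finger_gap":0}
    - {"trans":[0, -0.0005, 0.01], "finger_gap":0}

```text
time_s: 8.7
position: [0.6545, 0.1223, 0.1676]
tcp_rot: [[-0.087, 0.996, 0.0], [0.996, 0.087, -0.0], [-0.0, 0.0, -1.0]]
force: [-0.2, -0.4, -3.3]
opening: 0.179
grasp_force: 30.0
```

```bash
python3 -c "
from rig import bot
print(bot.read_state()['moment'].round(2))"
```

```text
[-0.07  0.04 -0.04]
```

Request:
steer_hand:
  increments:
    - {"trans":[0, 0, 0.001], "finger_gap":0}
    - {"trans":[0, 0, 0.001], "finger_gap":0}
    - {"trans":[0, 0, 0.002], "finger_gap":0}
    - {"trans":[0, 0, 0.002], "finger_gap":0}
    - {"trans":[0, 0, 0.002], "finger_gap":0}

```text
time_s: 9.2
position: [0.6545, 0.1223, 0.1672]
tcp_rot: [[-0.087, 0.996, 0.001], [0.996, 0.087, -0.0], [-0.0, 0.001, -1.0]]
force: [-3.6, -0.6, 6.0]
opening: 0.178
grasp_force: 30.0
```

```bash
python3 -c "
from rig import bot
print(bot.read_state()['moment'].round(2))"
```

```text
[-0.18  0.59 -0.03]
```

Contact came at z = 0.167, which matches the home height of 0.1675. I'll release, retreat upward and look.

Request:
steer_hand:
  increments:
    - {"trans":[0, 0, -0.001], "finger_gap":0.3}
    - {"trans":[0, 0, -0.001], "finger_gap":0.6}
    - {"trans":[0, 0, -0.001], "finger_gap":1}
    - {"trans":[0, 0, -0.001], "finger_gap":1}
    - {"trans":[0, 0, -0.001], "finger_gap":1}
    - {"trans":[0, 0, -0.001], "finger_gap":1}
    - {"trans":[0, 0, -0.001], "finger_gap":1}
    - {"trans":[0, 0, -0.02], "finger_gap":1}
    - {"trans":[0, 0, -0.04], "finger_gap":1}
    - {"trans":[0, 0, -0.07], "finger_gap":1}
    - {"trans":[0, 0, -0.1], "finger_gap":1}
    - {"trans":[0, 0, -0.13], "finger_gap":1}
    - {"trans":[0, 0, -0.15], "finger_gap":1}
    - {"trans":[0, 0, -0.15], "finger_gap":1}
    - {"trans":[0, 0, -0.15], "finger_gap":1}

```text
time_s: 10.7
position: [0.6541, 0.1223, 0.3151]
tcp_rot: [[-0.087, 0.996, -0.0], [0.996, 0.087, -0.0], [-0.0, -0.0, -1.0]]
force: [0.5, 0.3, -0.5]
opening: 1.002
grasp_force: 0.0
```

Request:
steer_hand:
  increments:
    - {"trans":[-0.03, -0.03, 0], "finger_gap":1}
    - {"trans":[-0.06, -0.06, 0], "finger_gap":1}
    - {"trans":[0, -0.1, 0], "finger_gap":1}
    - {"trans":[0, -0.14, 0], "finger_gap":1}
    - {"trans":[0, -0.18, 0], "finger_gap":1}
    - {"trans":[0, -0.22, 0], "finger_gap":1}
    - {"trans":[0, -0.24, 0], "finger_gap":1}
    - {"trans":[0, -0.24, 0], "finger_gap":1}
    - {"trans":[0, -0.24, 0], "finger_gap":1}

```text
time_s: 11.6
position: [0.4153, 0.1014, 0.3148]
tcp_rot: [[-0.087, 0.996, -0.001], [0.996, 0.087, 0.0], [0.0, -0.001, -1.0]]
force: [1.0, -0.0, -0.3]
opening: 1.004
grasp_force: 0.0
```

```bash
python3 - <<'E'
from rig import bot
import cv2,numpy as np
o=[]
for n,(u,v) in {"side":(250,110),"top":(215,90)}.items():
    c=bot.capture(n);np.savez(f"{n}3.npz",**c)
    o.append(cv2.resize(c["color"][v:v+150,u:u+133,::-1],None,fx=3,fy=3,interpolation=cv2.INTER_CUBIC))
cv2.imwrite("pics/end.png",np.hstack(o))
E
```

```text
(no output)
```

View pics/end.png

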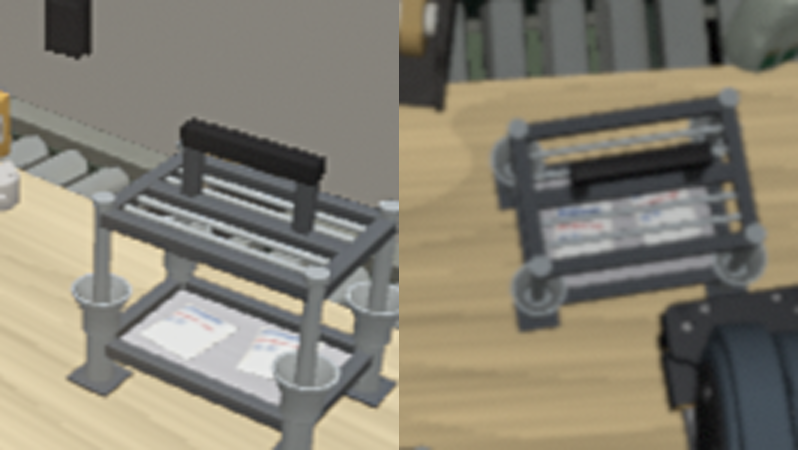

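The picture shows all four posts standing in the cups, with post tops in the top half at (118,129), (330,98), (356,232) and (142,266). In the side half the tops are at (103,199), (317,273) and (389,208). I'll check position and level numerically.

```bash
python3 - <<'E'
from geo import *
ct,cs=np.load("top3.npz"),np.load("side3.npz")
f=lambda l,u,v:(np.array(l)+.5)/3-.5+[u,v]
T=f([(118,129),(330,98),(356,232),(142,266)],215,90)
S=f([(389,208),(317,273),(103,199)],250,110)
print(rect(plane(ct,T,.1505)))
print(tri(ct,cs,T[1:],S).round(4))
E
```

```text
(array([0.65473698, 0.12269147]), np.float64(5.172333378080351), np.float64(5.162252396134036), np.float64(0.14976935335896985), np.float64(0.09905543747879349))
[[0.7107 0.0521 0.15  ]
 [0.6129 0.0436 0.1502]
 [0.5984 0.1923 0.1505]]
```

Tier centre (0.6547, 0.1227), yaw 5.2°, post tops all at 0.150 m (level and home).

```bash
python3 -c "
from rig import bot
print(bot.hand_in())"
```

```text
the job is handed in; nothing more can be done
None
```

The long tier is stacked on the base frame: by camera measurement, all four posts are on the cup floors, it is level, and its centre is within about 1 mm of the seat point. The short tier was not touched, and I handed the job in at about 12 s; no verdict came back.

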